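# Open a test box whose cover may be caught

### The job

The hinge pin of the test box's cover has crept out: push it fully home first. Then tug the cover's handle, without wrenching it, to find out whether the cover is caught, and if it is, slide the catch on the box's front aside to free it. Raise the cover about halfway up, to about 45 degrees, and finish while holding it there by its handle, so that I can reach inside; leave the things lying round the box where they are.

Things in the scene. Friction and masses are not known exactly. Their poses are not given: they have to be found in the camera images.
- test_box: Grey metal electronics enclosure fixed to the bench, 110 (x) x 200 (y) x 62 mm high; flat aluminium cover on top (its upper face 67 mm above the bench), hinged along the back edge. Origin: centre of the underside, on the bench. x points to the back (hinge side), away from the robot; y to its left; z up. It stands upright, turned -0.1 to 0.3 rad. The sockets on its front are fixed.
- cover (a joint): Opening angle of the cover, rad: 0 shut, grows as the front edge rises, at most 1.3. It weighs about 0.3 kg, turns easily and falls shut when let go (2 N at the handle lift it). If caught, it lifts about 0.05 rad (5 mm at the handle) and then stops hard; if not, it goes on rising. Lower a caught cover again before working the catch.
- cover_handle (a point): Middle of the grip bar of the cover's bow handle: a round steel bar 10 mm thick, 64 mm long, parallel to the box's y, 28 mm clear of the cover below. Shut, it is at (-0.039, 0.040, 0.100) m in the box's frame. The bar can turn between pads that pinch it along the box's x, so the gripper may stay upright while the cover rises.
- cover_hinge (a point): Point on the cover's hinge axis (parallel to the box's y), at (0.058, 0, 0.066) m in the box's frame. The handle's bar circles this axis at (-0.097, +0.034) m (x, z) from it when shut; opening carries it up and to the back.
- hinge_pin (a joint): How far the headed hinge pin stands out in m: 0 fully home with its head against the outer hinge lug (a hard stop), 0.012 to 0.024 at the start, at most 0.03. It slides along the box's y and resists with about 3 N.
- pin_head (a point): Centre of the outer flat face of the pin's head, at the back left corner of the box: a steel disc 18 mm across, 8 mm thick, on the hinge axis 66 mm above the bench; the face looks along the box's +y. Fully home, this point is at (0.058, 0.108, 0.066) m in the box's frame, 8 mm outside the box's side. Push it along the box's -y.
- catch (a joint): How far the sliding catch is moved, m: 0 to 0.003 at the start, 0.022 at its far stop (fully released). Positive is along the box's -y. It resists with about 2.5 N and stays where it is left; the cover is surely free from 0.014 on. Whether its nose, hidden in the box, holds the cover differs from start to start and cannot be seen or read from this value: two in three are caught.
- catch_post (a point): Point on the mid axis of the catch's upright thumb post, 10 mm below its top. The dark steel post, 12 (x) x 14 (y) mm, top 96 mm above the bench, stands before the right part of the box's front; at joint 0 this point is at (-0.072, -0.055, 0.086) m in the box's frame. The wider carriage below reaches 54 mm above the bench; the cover's front edge is 54 mm before the box's origin.
- flux_jar: Bystander: small flux jar with a black lid, 46 mm across, 32 mm high, to the right of the box. Origin: centre of its underside.
- tape_roll: Bystander: small roll of tape lying flat, about 51 mm across, 19 mm high, to the left of the box. Origin: centre of its underside.
- charger: Bystander: white charger block, 42 x 75 x 22 mm, in front of the box. Origin: centre of its underside.

How it is judged:
On the way, in this order (a step that is already met when the one before it is completed fails the run):
1. the hinge pin is fully home, with the cover still shut (value of joint hinge_pin below 0.002 m and value of joint cover below 0.015 rad), for 0.2 s.
2. the cover is tugged with the catch still where it was, until the catch is felt to hold it (2 N) or the cover comes up freely (7 degrees) (value of joint catch below 0.008 m and ((contact force between catch and cover above 2 N and value of joint cover above 0.02 rad) or value of joint cover above 0.12 rad)), for 0.05 s.
3. the cover is raised 20 degrees (value of joint cover above 0.35 rad), for 0.1 s.
At the end, for the whole second after the job is handed in: The cover stands still, open 34 to 56 degrees, held by the fingers on its handle (TCP within 35 mm of the bar, at least 1 N), and the hinge pin is within 3 mm of fully home (value of joint cover between 0.6 and 0.98 rad and velocity of joint cover between -0.05 and 0.05 rad/s and contact force between the fingers and cover above 1 N and distance between the grasp point and cover_handle below 0.035 m and value of joint hinge_pin below 0.003 m); the arm keeps its last pose, push and grip.
It fails at once if the caught cover is wrenched: more than 45 N on the catch (contact force between catch and cover above 45 N).
It fails at once if a bystander is moved by more than 25 mm (distance of any of flux_jar, tape_roll, charger from where it was at the start of the episode above 0.025 m).
It also fails if it takes over 72 s, if anything falls off the work surface, if the arm or the gripper's body presses on something with over 40 N, if the wrist force passes 120 N, or if a joint passes its speed limit or range.

### The arm

A 7-joint arm with a two-finger parallel gripper is mounted at the origin on a cart in front of the work surface, level with it; the furniture and walls round the work are solid. World frame = base frame: x ahead of the robot, y to its left, z up, the work surface at z = 0. Lengths are in m, angles in rad, forces in N, time in s.
With the tool pointing down it reaches from about 0.4 to 0.85 m from the base axis. Payload 10.4 kg.
Tool frame: the origin (TCP) lies between the finger pads, 19 mm behind the fingertips; this is the grasp point; z points along the fingers, y is the line along which they close (so a half turn about z gives the same grasp; the last joint's range is limited). The gripper opens to 85 mm and grips with 20 to 120 N. Pads are 22 mm wide; open, the fingers measure 114 mm over their backs; the gripper's body (76 mm by 85 mm) begins 54 mm behind the grasp point. The pads swing forward as they close: fully open they stand 13 mm farther back than shut.
Start: joints at [1.15, 0.332, -0.065, 1.46, 0.022, 1.35, -0.088], TCP at [0.242, -0.576, 0.25] pointing down, gripper open.
Joint ranges: [-2.6, 2.6], [-0.5, 2.12], [-1.47, 1.34], [0.16, 2.42], [-1.27, 4.41], [0.06, 2.06], [-2.6, 2.6]. Speed limits (rad/s): [2.22, 2.22, 2.79, 2.79, 3.14, 3.14, 3.14].

### API

Orientations are given as a unit quaternion [x, y, z, w].
In Python, from workcell import get_obs, camera, hand_in gives the robot as it stands. The module is installed in compiled form; this text tells all that it offers.
- The arm moves only by the tool move_arm, never from a script. Its argument "plan" is a list of rows, each an object with "delta_pos": the shift along the tool's x, y, z in a scale on which 1.0 is 75 cm, a list of three; "turn": the turn, a rotation vector about the tool's x, y, z in a scale on which 1.0 is pi/2 rad, a list of three; "fingers": the closure, from 0 (fully open) to 1 (shut). A call has 1 to 12 rows; each row is the pose to reach, as a shift and turn from the pose commanded when the call began, along the tool's axes at that moment; what a row does not reach only later rows make up. A row lasts 1/8 s, in which the tool goes at most 62.5 mm and 10.7 degrees, less where a joint would pass 70% of its speed; a pose out of reach is approached as far as the arm can. No shift or turn number may pass 1 either way. A call with a gripper value outside its range is refused whole. The fingers move at their own pace and stop on an object; "force" is the grip in N (left out, the last holds). Time passes only in rows, so rows that repeat a pose let the fingers close. It gives the time, the measured TCP pose, the force, the opening and the grip force at its end, in the units of the state.
- get_obs(): the state, without advancing time (a new reading comes with each control period).
- camera(name): name is "side" or "top"; returns a dict with "color" (420x560x3 uint8, red, green, blue), "range_z" (420x560 float32, m along the optical axis (not along the pixel's ray), 0 where there is no reading), "fx", "fy", "cx", "cy" (pixels), "k1" (the pictures are not rectified: a ray, as slopes to the right and down, at radius r is drawn at 1 + k1 r^2 times it, then the intrinsics apply), "R" (3x3) and "t" (3): a world point X has camera coordinates R X + t. Camera axes: x right, y down, z forward; pixel columns grow to the right and rows downward; lengths in m; the calibration is good to about 2 mm. A picture is of the moment at which its call begins.
- hand_in(): hands the job in; it is judged then, once.
The state is a dict: "clock": time; "joint_pos": joint angles; "joint_velocities": joint speeds; "tau": joint torques, N m; "position": TCP position; "ee_rot": TCP orientation; "ft_force": force on the tool from outside, world axes, zero at the start; "torque": the same for the moment, N m; "grip_width": opening from 0.0 (shut) to 1.0 (fully open); "grasp_force": force on a finger pad.
Only numpy, scipy, OpenCV 4.12 (cv2) and the standard library are available. Lean on these libraries where they do the work, as an engineer would, in place of code of your own. Each camera call takes 0.05 s, during which the arm holds its last target. There are 200 camera calls.

## Working session

There is one attempt and no reset: what is moved stays moved. The work goes in short steps, Python scripts to look and compute and a tool call to move; the robot and the scene stay as the last step left them, time stands still between calls to the robot, and variables do not carry over. Pictures are saved under pics/ and viewed, at most 10 in all, crops included, and the job is handed in when it is done.

Besides the shell and the picture viewer there is one more tool, called in YAML: its name, and indented under it one key for each argument. move_arm: Moves the arm, as the interface text tells. Its arguments: {"type":"object","properties":{"plan":{"type":"array","items":{"type":"object","properties":{"delta_pos":{"type":"array","items":{"type":"number"}},"turn":{"type":"array","items":{"type":"number"}},"fingers":{"type":"number"}}}},"force":{"type":"number"}},"required":["plan"]}

```bash
mkdir -p pics; python3 - <<'E'
from workcell import *
import cv2,numpy as np
o=get_obs();print({k:np.round(v,3).tolist() for k,v in o.items()})
ims=[]
for n in("top","side"):
    c=camera(n);np.savez(f"{n}0.npz",**c);cv2.imwrite(f"pics/{n}0.png",c["color"][...,::-1])
    print(n,c["fx"],c["fy"],c["cx"],c["cy"],c["k1"],np.round(c["R"],3).tolist(),c["t"])
E
```

```text
{'clock': 0.0, 'joint_pos': [1.15, 0.333, -0.065, 1.461, 0.022, 1.35, -0.089], 'joint_velocities': [0.001, -0.001, -0.001, 0.0, 0.001, -0.001, -0.0], 'tau': [-0.0, -62.545, 0.049, -39.16, 0.016, 0.01, 0.0], 'position': [0.242, -0.576, 0.249], 'ee_rot': [0.98, 0.198, -0.0, -0.001], 'ft_force': [0.085, 0.636, 0.776], 'torque': [-0.003, -0.011, -0.024], 'grasp_force': 0.0, 'grip_width': 1.0}
top 454.24193439650327 454.24193439650327 287.1373248250696 211.5805084255626 -0.02946342320980219 [[-0.03, -1.0, -0.001], [-0.983, 0.03, -0.182], [0.182, -0.005, -0.983]] [-0.21263734  0.46816046  0.99888853]
side 425.75222668387966 425.75222668387966 277.59061768351387 214.10808708290122 -0.01941966352841806 [[-1.0, -0.011, 0.009], [-0.013, 0.413, -0.911], [0.006, -0.911, -0.413]] [0.46739647 0.17557891 0.67017815]
```

View pics/top0.png

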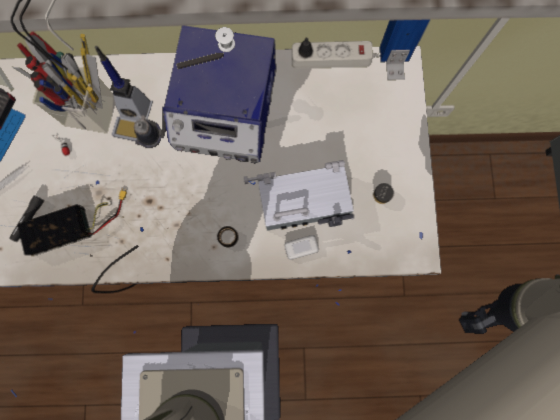

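View pics/side0.png

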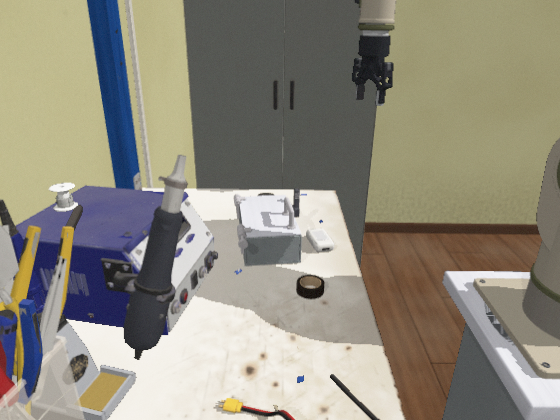

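```bash
cat > h.py <<'E'
import numpy as np,cv2
def ld(n): return dict(np.load(n+".npz"))
def undist(c,u,v):
    K=np.array([[c["fx"],0,c["cx"]],[0,c["fy"],c["cy"]],[0,0,1]],float)
    return cv2.undistortPoints(np.array([[[u,v]]],float),K,np.array([c["k1"],0,0,0],float))[0,0]
def plane(c,u,v,z):
    d=c["R"].T@np.r_[undist(c,u,v),1]; o=-c["R"].T@c["t"]; return o+d*(z-o[2])/d[2]
def px(c,X):
    p=c["R"]@X+c["t"]; s=p[:2]/p[2]; s=s*(1+c["k1"]*s@s); return s*c["fx"]+[c["cx"],c["cy"]]
def cloud(c):
    v,u=np.mgrid[:420,:560]; K=np.array([[c["fx"],0,c["cx"]],[0,c["fy"],c["cy"]],[0,0,1]],float)
    s=cv2.undistortPoints(np.stack([u,v],-1).reshape(-1,1,2).astype(float),K,np.array([c["k1"],0,0,0],float)).reshape(420,560,2)
    z=c["range_z"][...,None]; P=np.concatenate([s*z,z],-1); return (P-c["t"])@c["R"]
E
python3 - <<'E'
from h import *
c=ld("top0");P=cloud(c)
m=((abs(P[...,2]-.067)<.006)&(c["range_z"]>0)).astype(np.uint8); m[:140]=0;m[240:]=0;m[:,:230]=0;m[:,365:]=0
n,l,s,_=cv2.connectedComponentsWithStats(m);i=1+s[1:,4].argmax();q=P[l==i]
print(s[i],cv2.minAreaRect(q[:,:2].astype(np.float32)*1000),q[:,2].mean())
r=cv2.resize(c["color"][150:260,215:405],None,fx=4,fy=4,interpolation=2);cv2.imwrite("pics/tc.png",r[...,::-1])
c=ld("side0");r=cv2.resize(c["color"][180:305,215:345],None,fx=4.5,fy=4.5,interpolation=2);cv2.imwrite("pics/sc.png",r[...,::-1])
E
```

```text
[ 245  162  109   65 4069] ((496.1330261230469, -253.57981872558594), (118.70246124267578, 229.49395751953125), 8.251455307006836) 0.06826905273306359
```

View pics/tc.png

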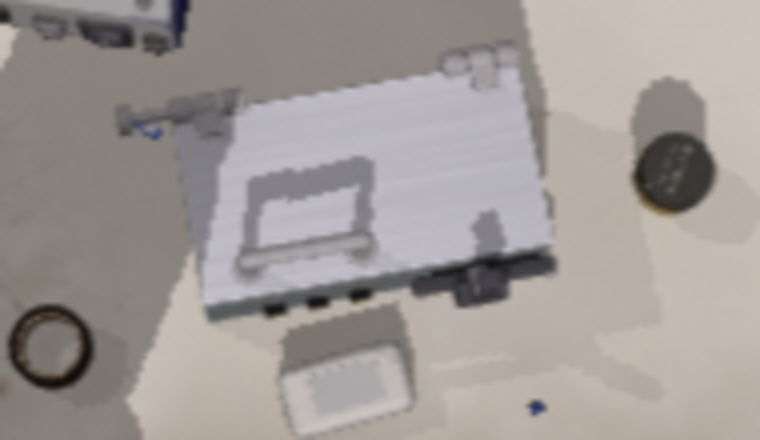

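View pics/sc.png

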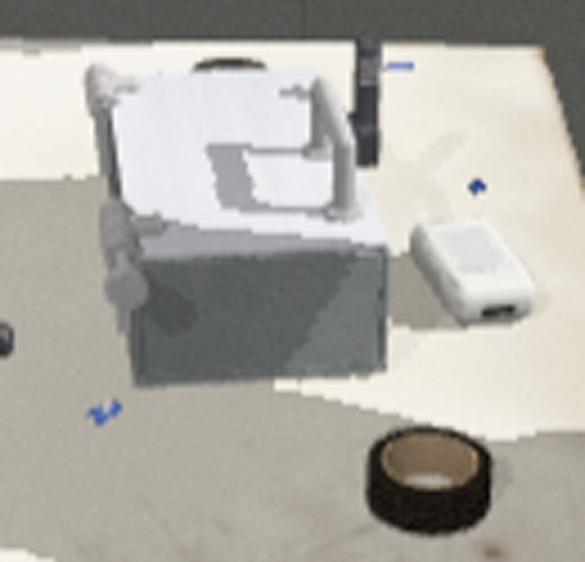

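```bash
python3 - <<'E'
from h import *
c=ld("top0");T=lambda x,y,z:plane(c,215+(x-1.5)/4,150+(y-1.5)/4,z)
fl,fr=T(208,307,.067),T(550,247,.067)
print("front",fl,fr,np.linalg.norm(fl-fr))
ha,hb=T(243,258,.102),T(368,240,.102)
print("bar",ha,hb,(ha+hb)/2)
print("pinhead",T(121,118,.07))
print("post top",T(484,275,.096))
for a,b in((fl,fr),(ha,hb)): d=a-b;print("yaw",np.arctan2(-d[0],d[1]))
s=ld("side0");S=lambda x,y,z:plane(s,215+(x-1.75)/4.5,180+(y-1.75)/4.5,z)
print("side: pin face",S(127,287,.066),"bar near end",S(345,207,.08))
# fit yaw from cover-mask front edge
P=cloud(c)
for n,x,y in(("flux",675,172),("tape",50,345),("charger",347,388)):print(n,T(x,y,.02))
m=(P[...,2]>.03)&(c["range_z"]>0)
v,u=np.mgrid[:420,:560]
k=m&(u<300)&(u>150)&(v<175);q=P[k];print("station bbox",q.min(0),q.max(0), "nearest box pts",q[np.argsort(q[:,0])[:3]], q[np.argsort(q[:,1])[:3]])
k=(P[...,2]>.05)&(u>238)&(u<253)&(v>172)&(v<190);print("pin pts",P[k].round(3)[:20])
k=(P[...,2]>.09)&(P[...,2]<.125)&(u>260)&(u<320)&(v>190)&(v<225);print("bar mean",P[k].mean(0),k.sum(),cv2.fitLine(P[k][:,:2].astype(np.float32),2,0,.01,.01).ravel())
k=(P[...,2]>.08)&(P[...,2]<.11)&(u>325)&(u<345)&(v>205)&(v<228);print("post mean",P[k].mean(0),k.sum())
E
```

```text
front [ 0.42493145 -0.17999605  0.067     ] [ 0.45304514 -0.37217016  0.067     ] 0.1942196393226675
bar [ 0.44574139 -0.20093909  0.102     ] [ 0.45356467 -0.26873234  0.102     ] [ 0.44965303 -0.23483572  0.102     ]
pinhead [ 0.53403069 -0.13329093  0.07      ]
post top [ 0.43347931 -0.33115363  0.096     ]
yaw 0.14526234805916444
yaw 0.11489093391255405
side: pin face [ 0.5323476  -0.13511772  0.066     ] bar near end [ 0.44425092 -0.18235918  0.08      ]
flux [ 0.50432329 -0.45574494  0.02      ]
tape [ 0.412574   -0.08578808  0.02      ]
charger [ 0.3823463  -0.25726294  0.02      ]
station bbox [ 0.54207198 -0.26973117  0.03000852] [0.904298   0.10152798 0.62770382] nearest box pts [[ 0.54207198 -0.18842895  0.07825642]
 [ 0.54207671 -0.19739463  0.07722457]
 [ 0.54210821 -0.19963636  0.07685519]] [[ 0.9009081  -0.26973117  0.03337771]
 [ 0.89678421 -0.26964063  0.03107959]
 [ 0.90048811 -0.26958879  0.03858287]]
pin pts [[ 0.54  -0.134  0.073]
 [ 0.54  -0.136  0.073]
 [ 0.539 -0.132  0.072]
 [ 0.539 -0.134  0.071]
 [ 0.538 -0.136  0.074]
 [ 0.538 -0.138  0.074]
 [ 0.535 -0.132  0.075]
 [ 0.535 -0.134  0.075]
 [ 0.535 -0.136  0.077]
 [ 0.535 -0.139  0.076]
 [ 0.536 -0.14   0.07 ]
 [ 0.537 -0.142  0.068]
 [ 0.536 -0.145  0.071]
 [ 0.536 -0.147  0.07 ]
 [ 0.537 -0.149  0.069]
 [ 0.534 -0.132  0.072]
 [ 0.533 -0.134  0.074]
 [ 0.532 -0.136  0.077]
 [ 0.533 -0.139  0.075]
 [ 0.534 -0.14   0.072]]
bar mean [ 0.44890899 -0.23431668  0.10446387] 159 [ 0.1459852  -0.9892868   0.44890898 -0.23431668]
post mean [ 0.43030444 -0.3344173   0.09416208] 44
```

```bash
cat >> h.py <<'E'
from scipy.spatial.transform import Rotation as Ro
YAW=.145; O=np.array([.4939,-.2685,0]); B=Ro.from_euler("z",YAW)
QT=Ro.from_matrix(np.column_stack([B.apply([0,1,0]),B.apply([1,0,0]),[0,0,-1]]))
def w(*p): return O+B.apply(p)
def go(X,p=None,q=None):
    from workcell import get_obs
    o=get_obs(); p=o["position"] if p is None else p; r=Ro.from_quat(o["ee_rot"] if q is None else q)
    print("dpos",r.inv().apply(np.array(X)-p).round(4),"turn",(r.inv()*QT).as_rotvec().round(4))
def box():
    from workcell import get_obs
    o=get_obs(); print(round(o["clock"],2),"box",B.inv().apply(o["position"]-O).round(4),"F",B.inv().apply(o["ft_force"]).round(1),o["grip_width"].__round__(3),o["grasp_force"])
E
python3 - <<'E'
from h import *
P=np.concatenate([cloud(ld("top0")).reshape(-1,3),cloud(ld("side0")).reshape(-1,3)])
b=B.inv().apply(P-O)
for z0,z1 in((.04,.1),(.1,.2),(.2,.3)):
  k=(b[:,2]>z0)&(b[:,2]<z1)&(b[:,1]>.09)&(b[:,1]<.25)&(b[:,0]>-.1)&(b[:,0]<.16)
  q=b[k]; print(z0,k.sum(),q[np.argsort(np.hypot(q[:,0]-.058,q[:,1]-.15))][:4].round(3).tolist())
k=(b[:,2]>.05)&(b[:,2]<.085)&(b[:,1]>.1)&(b[:,1]<.15)&(abs(b[:,0]-.058)<.02);print("pin",b[k].max(0),b[k].min(0),np.percentile(b[k][:,1],[50,90,97]))
go(w(.058,.160,.15))
E
```

```text
0.04 3784 [[0.057, 0.134, 0.067], [0.061, 0.133, 0.069], [0.056, 0.133, 0.068], [0.056, 0.133, 0.06]]
0.1 796 [[0.142, 0.125, 0.102], [0.146, 0.146, 0.1], [0.14, 0.118, 0.102], [0.144, 0.126, 0.102]]
0.2 0 []
pin [0.06634696 0.13416195 0.0780162 ] [0.03864945 0.10014687 0.05059366] [0.1209129  0.13234792 0.13336198]
dpos [ 0.4475 -0.3261  0.0997] turn [-1.200e-03 -8.000e-04 -1.318e+00]
```

The manual's scale: shifts go in shares of 75 cm and turns go in shares of pi/2 rad. Converting my numbers, 0.447 m / 0.75 = 0.596, 0.05 m / 0.75 = 0.0667, -1.318 rad / 1.5708 = -0.8391.

move_arm:
  plan:
    - {"delta_pos": [0.596, -0.4347, 0.0667], "turn": [0, 0, -0.8391], "fingers": 1}
    - {"delta_pos": [0.596, -0.4347, 0.0667], "turn": [0, 0, -0.8391], "fingers": 1}
    - {"delta_pos": [0.596, -0.4347, 0.0667], "turn": [0, 0, -0.8391], "fingers": 1}
    - {"delta_pos": [0.596, -0.4347, 0.0667], "turn": [0, 0, -0.8391], "fingers": 1}
    - {"delta_pos": [0.596, -0.4347, 0.0667], "turn": [0, 0, -0.8391], "fingers": 1}
    - {"delta_pos": [0.596, -0.4347, 0.0667], "turn": [0, 0, -0.8391], "fingers": 1}
    - {"delta_pos": [0.596, -0.4347, 0.0667], "turn": [0, 0, -0.8391], "fingers": 1}
    - {"delta_pos": [0.596, -0.4347, 0.0667], "turn": [0, 0, -0.8391], "fingers": 1}
    - {"delta_pos": [0.596, -0.4347, 0.0667], "turn": [0, 0, -0.8391], "fingers": 1}
    - {"delta_pos": [0.596, -0.4347, 0.0667], "turn": [0, 0, -0.8391], "fingers": 1}
    - {"delta_pos": [0.596, -0.4347, 0.0667], "turn": [0, 0, -0.8391], "fingers": 1}
    - {"delta_pos": [0.596, -0.4347, 0.0667], "turn": [0, 0, -0.8391], "fingers": 1}

```text
clock: 1.6
position: [0.5275, -0.104, 0.1999]
ee_rot: [0.655, 0.756, -0.0, 0.0]
ft_force: [0.0, -0.7, -0.1]
grip_width: 0.0
grasp_force: 0.0
```

```bash
python3 - <<'E'
from h import *
box();go(w(.058,.160,.072))
E
```

```text
1.6 box [0.057  0.1579 0.1999] F [-0.1 -0.7 -0.1] 0.0 0.0
dpos [0.0022 0.0011 0.1279] turn [-0.0004  0.0006 -0.0023]
```

Scaled: 0.128 m / 0.75 = 0.1707, 0.1 m / 0.75 = 0.1333.

move_arm:
  plan:
    - {"delta_pos": [0.0027, 0.0013, 0.0667], "turn": [0, 0, 0], "fingers": 1}
    - {"delta_pos": [0.0027, 0.0013, 0.1333], "turn": [0, 0, 0], "fingers": 1}
    - {"delta_pos": [0.0027, 0.0013, 0.1707], "turn": [0, 0, 0], "fingers": 1}
    - {"delta_pos": [0.0027, 0.0013, 0.1707], "turn": [0, 0, 0], "fingers": 1}
    - {"delta_pos": [-0.0133, 0.0013, 0.1707], "turn": [0, 0, 0], "fingers": 1}
    - {"delta_pos": [-0.024, 0.0013, 0.1707], "turn": [0, 0, 0], "fingers": 1}
    - {"delta_pos": [-0.0307, 0.0013, 0.1707], "turn": [0, 0, 0], "fingers": 1}
    - {"delta_pos": [-0.0373, 0.0013, 0.1707], "turn": [0, 0, 0], "fingers": 1}
    - {"delta_pos": [-0.0427, 0.0013, 0.1707], "turn": [0, 0, 0], "fingers": 1}
    - {"delta_pos": [-0.0467, 0.0013, 0.1707], "turn": [0, 0, 0], "fingers": 1}

```text
clock: 2.85
position: [0.5342, -0.137, 0.0721]
ee_rot: [0.654, 0.757, 0.0, 0.0]
ft_force: [0.9, 2.6, 3.2]
grip_width: 0.002
grasp_force: 1.7
```

```bash
python3 - <<'E'
from h import *
box()
E
```

```text
2.85 box [0.0589 0.1243 0.0721] F [1.3 2.5 3.2] 0.002 1.6709235683083534
```

Scaled: -0.006 m / 0.75 = -0.008, -0.002 m / 0.75 = -0.0027.

move_arm:
  plan:
    - {"delta_pos": [-0.0027, 0, 0], "turn": [0, 0, 0], "fingers": 1}
    - {"delta_pos": [-0.0053, 0, 0], "turn": [0, 0, 0], "fingers": 1}
    - {"delta_pos": [-0.008, 0, 0], "turn": [0, 0, 0], "fingers": 1}
    - {"delta_pos": [-0.008, 0, 0], "turn": [0, 0, 0], "fingers": 1}

```text
clock: 3.35
position: [0.5346, -0.1403, 0.072]
ee_rot: [0.653, 0.757, 0.001, -0.001]
ft_force: [-2.6, 12.2, 6.0]
grip_width: -0.002
grasp_force: 5.9
```

```bash
python3 - <<'E'
from h import *
box()
E
```

```text
3.35 box [0.0588 0.1209 0.072 ] F [-0.8 12.5  6. ] -0.002 5.880424082279205
```

Scaled: -0.003 m / 0.75 = -0.004, -0.002 m / 0.75 = -0.0027.

move_arm:
  plan:
    - {"delta_pos": [-0.0027, 0, 0], "turn": [0, 0, 0], "fingers": 1}
    - {"delta_pos": [-0.004, 0, 0], "turn": [0, 0, 0], "fingers": 1}
    - {"delta_pos": [-0.004, 0, 0], "turn": [0, 0, 0], "fingers": 1}

```text
clock: 3.72
position: [0.5346, -0.1405, 0.072]
ee_rot: [0.652, 0.758, 0.001, -0.003]
ft_force: [-6.3, 20.5, 11.1]
grip_width: -0.0
grasp_force: 10.7
```

```bash
python3 - <<'E'
from h import *
from workcell import camera
box()
c=camera("side");np.savez("side1.npz",**c)
r=cv2.resize(c["color"][180:305,215:345],None,fx=4.5,fy=4.5,interpolation=2);cv2.imwrite("pics/s1.png",r[...,::-1])
E
```

```text
3.73 box [0.0588 0.1208 0.072 ] F [-3.2 21.2 11.1] -0.0 10.65811201930046
```

View pics/s1.png

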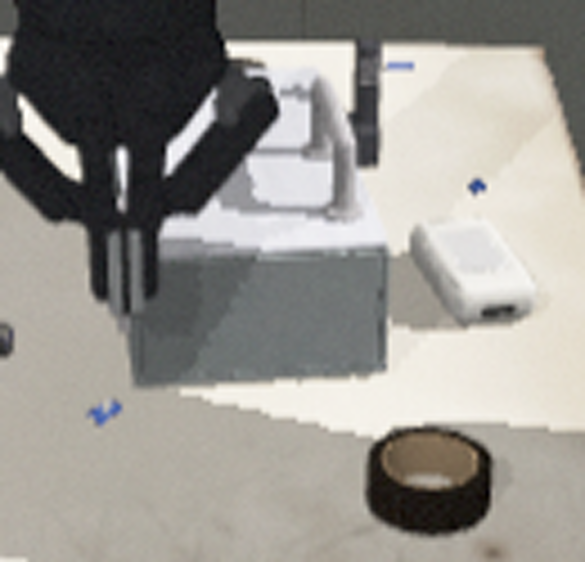

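Scaled: -0.12 m / 0.75 = -0.16, -0.098 m / 0.75 = -0.1307.

move_arm:
  plan:
    - {"delta_pos": [0.0467, 0, 0], "turn": [0, 0, 0], "fingers": 1}
    - {"delta_pos": [0.0467, 0, -0.08], "turn": [0, 0, 0], "fingers": 1}
    - {"delta_pos": [0.0467, 0, -0.16], "turn": [0, 0, 0], "fingers": 0.4}
    - {"delta_pos": [0, -0.04, -0.16], "turn": [0, 0, 0], "fingers": 0.4}
    - {"delta_pos": [-0.0533, -0.08, -0.16], "turn": [0, 0, 0], "fingers": 0.4}
    - {"delta_pos": [-0.104, -0.1307, -0.16], "turn": [0, 0, 0], "fingers": 0.4}
    - {"delta_pos": [-0.104, -0.1307, -0.16], "turn": [0, 0, 0], "fingers": 0.4}
    - {"delta_pos": [-0.104, -0.1307, -0.16], "turn": [0, 0, 0], "fingers": 0.4}

```text
clock: 4.78
position: [0.4494, -0.2373, 0.192]
ee_rot: [0.654, 0.756, -0.0, -0.0]
ft_force: [0.2, 1.3, -0.1]
grip_width: 0.605
grasp_force: 0.0
```

```bash
python3 - <<'E'
from h import *
box();go(w(-.039,.040,.102))
E
```

```text
4.78 box [-0.0395  0.0373  0.192 ] F [ 0.4  1.3 -0.1] 0.605 0.0
dpos [0.0027 0.0005 0.09  ] turn [-0.0003  0.0001 -0.0007]
```

Scaled: 0.09 m / 0.75 = 0.12, 0.05 m / 0.75 = 0.0667.

move_arm:
  plan:
    - {"delta_pos": [0.004, 0, 0.0667], "turn": [0, 0, 0], "fingers": 0.4}
    - {"delta_pos": [0.004, 0, 0.12], "turn": [0, 0, 0], "fingers": 0.4}
    - {"delta_pos": [0.004, 0, 0.12], "turn": [0, 0, 0], "fingers": 0.4}
    - {"delta_pos": [0.004, 0, 0.12], "turn": [0, 0, 0], "fingers": 1}
    - {"delta_pos": [0.004, 0, 0.12], "turn": [0, 0, 0], "fingers": 1}
    - {"delta_pos": [0.004, 0, 0.12], "turn": [0, 0, 0], "fingers": 1}
    - {"delta_pos": [0.004, 0, 0.12], "turn": [0, 0, 0], "fingers": 1}
  force: 20

```text
clock: 5.65
position: [0.45, -0.2347, 0.1037]
ee_rot: [0.654, 0.756, 0.0, 0.001]
ft_force: [-1.2, 1.8, 7.0]
grip_width: 0.105
grasp_force: 19.6
```

```bash
python3 - <<'E'
from h import *
box()
E
```

```text
5.65 box [-0.0385  0.0398  0.1037] F [-1.  2.  7.] 0.105 19.638442397117615
```

Scaled: -0.007 m / 0.75 = -0.0093, -0.005 m / 0.75 = -0.0067.

move_arm:
  plan:
    - {"delta_pos": [0, 0, -0.004], "turn": [0, 0, 0], "fingers": 1}
    - {"delta_pos": [0, 0, -0.0067], "turn": [0, 0, 0], "fingers": 1}
    - {"delta_pos": [0, 0, -0.0093], "turn": [0, 0, 0], "fingers": 1}
    - {"delta_pos": [0, 0, -0.0093], "turn": [0, 0, 0], "fingers": 1}

```text
clock: 6.15
position: [0.4524, -0.2342, 0.1104]
ee_rot: [0.654, 0.757, 0.002, 0.003]
ft_force: [13.9, -0.4, -8.8]
grip_width: 0.108
grasp_force: 19.5
```

```bash
python3 - <<'E'
from h import *
box()
E
```

```text
6.15 box [-0.0362  0.0399  0.1104] F [13.7 -2.5 -8.8] 0.108 19.492487758398056
```

Scaled: 0.003 m / 0.75 = 0.004, -0.002 m / 0.75 = -0.0027.

move_arm:
  plan:
    - {"delta_pos": [0, 0.004, -0.0013], "turn": [0, 0, 0], "fingers": 1}
    - {"delta_pos": [0, 0.004, -0.0027], "turn": [0, 0, 0], "fingers": 1}
    - {"delta_pos": [0, 0.004, -0.0027], "turn": [0, 0, 0], "fingers": 1}

```text
clock: 6.52
position: [0.4529, -0.2341, 0.1115]
ee_rot: [0.654, 0.756, 0.0, 0.001]
ft_force: [6.2, -2.0, -4.6]
grip_width: 0.106
grasp_force: 19.8
```

```bash
python3 - <<'E'
from h import *
box()
E
```

```text
6.53 box [-0.0356  0.0399  0.1115] F [ 5.9 -2.9 -4.6] 0.106 19.825473725795746
```

Scaled: -0.004 m / 0.75 = -0.0053, -0.002 m / 0.75 = -0.0027.

move_arm:
  plan:
    - {"delta_pos": [0, 0.0013, -0.0027], "turn": [0, 0, 0], "fingers": 1}
    - {"delta_pos": [0, 0.0027, -0.0053], "turn": [0, 0, 0], "fingers": 1}
    - {"delta_pos": [0, 0.0027, -0.0053], "turn": [0, 0, 0], "fingers": 1}

```text
clock: 6.9
position: [0.4547, -0.2339, 0.1155]
ee_rot: [0.654, 0.756, 0.0, 0.001]
ft_force: [5.5, -1.7, -5.2]
grip_width: 0.108
grasp_force: 19.7
```

```bash
python3 - <<'E'
from h import *
box()
E
```

```text
6.9 box [-0.0338  0.0399  0.1155] F [ 5.2 -2.5 -5.2] 0.108 19.74579244852066
```

Scaled: -0.011 m / 0.75 = -0.0147, 0.006 m / 0.75 = 0.008.

move_arm:
  plan:
    - {"delta_pos": [0, 0.0027, -0.0053], "turn": [0, 0, 0], "fingers": 1}
    - {"delta_pos": [0, 0.0053, -0.0107], "turn": [0, 0, 0], "fingers": 1}
    - {"delta_pos": [0, 0.008, -0.0147], "turn": [0, 0, 0], "fingers": 1}
    - {"delta_pos": [0, 0.008, -0.0147], "turn": [0, 0, 0], "fingers": 1}

```text
clock: 7.4
position: [0.4605, -0.233, 0.1263]
ee_rot: [0.654, 0.756, 0.0, 0.001]
ft_force: [4.7, -2.7, -5.5]
grip_width: 0.105
grasp_force: 19.5
```

```bash
python3 - <<'E'
from h import *
from workcell import camera
box()
c=camera("side")
r=cv2.resize(c["color"][160:285,215:345],None,fx=4.5,fy=4.5,interpolation=2);cv2.imwrite("pics/s2.png",r[...,::-1])
E
```

```text
7.4 box [-0.028   0.04    0.1263] F [ 4.3 -3.4 -5.5] 0.105 19.523980915546417
```

View pics/s2.png

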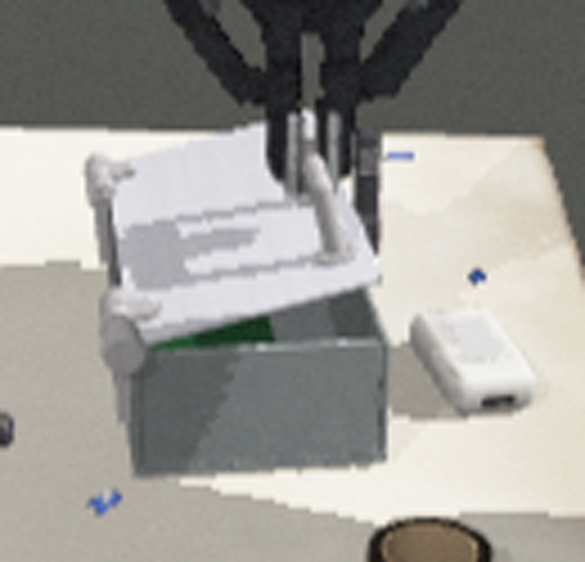

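Scaled: 0.041 m / 0.75 = 0.0547, -0.0355 m / 0.75 = -0.0473.

move_arm:
  plan:
    - {"delta_pos": [0, 0.008, -0.0107], "turn": [0, 0, 0], "fingers": 1}
    - {"delta_pos": [0, 0.0173, -0.0213], "turn": [0, 0, 0], "fingers": 1}
    - {"delta_pos": [0, 0.028, -0.0307], "turn": [0, 0, 0], "fingers": 1}
    - {"delta_pos": [0, 0.0387, -0.0387], "turn": [0, 0, 0], "fingers": 1}
    - {"delta_pos": [0, 0.0467, -0.0433], "turn": [0, 0, 0], "fingers": 1}
    - {"delta_pos": [0, 0.0547, -0.0473], "turn": [0, 0, 0], "fingers": 1}
    - {"delta_pos": [0, 0.0547, -0.0473], "turn": [0, 0, 0], "fingers": 1}
    - {"delta_pos": [0, 0.0547, -0.0473], "turn": [0, 0, 0], "fingers": 1}
    - {"delta_pos": [0, 0.0547, -0.0473], "turn": [0, 0, 0], "fingers": 1}
  force: 30

```text
clock: 8.57
position: [0.5004, -0.2271, 0.1633]
ee_rot: [0.654, 0.756, -0.001, 0.0]
ft_force: [-8.5, -1.0, 12.4]
grip_width: 0.1
grasp_force: 31.3
```

```bash
python3 - <<'E'
from h import *
from workcell import camera
box()
c=camera("side")
r=cv2.resize(c["color"][160:285,215:345],None,fx=4.5,fy=4.5,interpolation=2);cv2.imwrite("pics/s3.png",r[...,::-1])
E
```

```text
8.57 box [0.0124 0.04   0.1633] F [-8.5  0.3 12.4] 0.1 31.342763006687164
```

View pics/s3.png

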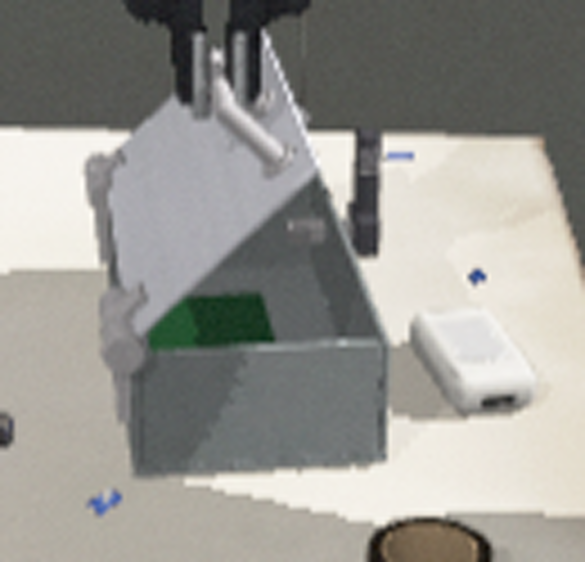

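The picture shows the cover open about 45°. The bar is between the pads near (220,80), the pin head is still against its lug near (125,345), and the charger and tape have not moved.

```bash
python3 - <<'E'
from h import *
from workcell import hand_in
box(); print(hand_in())
E
```

```text
8.62 box [0.0123 0.04   0.1633] F [-8.2  1.3 12.1] 0.105 31.341657042503357
the job is handed in; nothing more can be done
None
```

The hinge pin is pushed home, the tug found the cover not caught so I left the catch alone, and the cover is held by its handle at about 45 degrees; the job is handed in, with no verdict shown.

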